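Set the eccentric on the strip guide and prove the gap with a gauge

ROBOT

A 6-joint arm with a two-finger parallel gripper is mounted at the origin on the work surface. World frame = base frame: x ahead of the robot, y to its left, z up, the work surface at z = 0. Lengths are in mm, angles in rad, forces in N, time in s.
With the tool pointing down it reaches from about 275 to 1000 mm from the base axis. Payload 8.4 kg.
Tool frame: the origin (TCP) lies at the very end of the fingers, on their centre line; the grasp point (between the pads) lies 19 mm behind it (r.tcp_to_grasp is the distance from the TCP to the grasp point, in mm); z points along the fingers, y is the line along which they close (so a half turn about z gives the same grasp; the last joint's range is limited). The gripper opens to 85 mm and grips with 20 to 120 N. Pads are 22 mm wide; open, the fingers measure 114 mm over their backs; the gripper's body (76 mm by 85 mm) begins 54 mm behind the grasp point. The pads swing forward as they close: fully open they stand 13 mm farther back than shut.
Start: joints at [1.104, 0.353, 1.633, -0, 1.155, -0.002], TCP at [280.152, 558.698, 231.281] pointing down, gripper open.
Joint ranges: [-2.63, 2.63], [-0.92, 2.1], [0.06, 2.66], [-1.3, 4.44], [0, 2.69], [-3.02, 3.02]. Speed limits (rad/s): [2.22, 2.22, 2.79, 3.14, 3.14, 3.14].

INTERFACE

Orientations are given as [roll, pitch, yaw] about the fixed x, y, z axes, in that order (R = Rz(yaw) Ry(pitch) Rx(roll)).
In Python, from rig import r gives the robot as it stands. The module is installed in compiled form; this text tells all that it offers.
- The arm moves only by the tool play_rows, never from a script. Its argument "rows" is a list of rows, each an object with "dp": the shift along the tool's x, y, z in units of 40 mm (1.0 is 40 mm), a list of three; "turn": the turn, a rotation vector about the tool's x, y, z in units of 6 degrees (1.0 is 6 degrees), a list of three; "fingers": the closure, from 0 (fully open) to 1 (shut). In form: [{"dp": [tx, ty, tz], "turn": [wx, wy, wz], "fingers": fingers}, ...]. A call has 1 to 5 rows; each row shifts and turns the commanded pose from where the row before left it, along the tool's axes as they then stand; what a row does not reach is not made up. A row lasts 1/12 s, in which the tool goes at most 41.7 mm and 7.16 degrees, less where a joint would pass 70% of its speed; a pose out of reach is approached as far as the arm can. A call is refused whole if a number of a shift passes 1 or a number of a turn 1, either way. A call with a gripper value outside its range is refused whole. The fingers move at their own pace and stop on an object; "force" is the grip in N (left out, the last holds). Time passes only in rows, so rows that do not move let the fingers close. It gives the time, the measured TCP pose, the force, the opening and the grip force at its end, in the units of the state.
- r.sense(): the state, without advancing time (a new reading comes with each control period).
- r.grab_frame(name): name is "scene" or "top" or "wrist"; returns a dict with "pixels" (384x512x3 uint8, red, green, blue), "fx", "fy", "cx", "cy" (pixels), "pose" (4x4, takes a point from camera to world coordinates). Camera axes: x right, y down, z forward; pixel columns grow to the right and rows downward; lengths in mm; the calibration is good to about 2 mm. A picture is of the moment at which its call begins. There is no depth.
- r.sign_off(): hands the job in; it is judged then, once.
The state is a dict: "clock": time; "qpos": joint angles; "qvel": joint speeds; "joint_efforts": joint torques, N m; "eef_pos": TCP position; "tcp_rot": TCP orientation; "contact_force": force on the tool from outside, world axes, zero at the start; "wrist_torque": the same for the moment, N m; "opening": opening from 0.0 (shut) to 1.0 (fully open); "grasp_force": force on a finger pad.
Only numpy, scipy, OpenCV 4.12 (cv2) and the standard library are available. Lean on these libraries where they do the work, as an engineer would, in place of code of your own. Each camera call takes 0.05 s, during which the arm holds its last target. There are 200 camera calls.

TASK

Set the strip guide: turn the eccentric anticlockwise by its black bar handle until the bar lies parallel to the straight fence. Then take the middle-thickness one of the three gauge blocks, stand it on the board in the flared open end of the lane, lengthwise, and slide it along the board through the gap between eccentric and fence up to the stop. Leave it standing there with the eccentric still set.

Things in the scene. Friction and masses are not known exactly. Their poses are not given: they have to be found in the camera images.
- guide: Plywood board 180 (x) x 340 (y) x 12 mm, fixed to the bench. Origin: centre of its underside; z up, y along the lane from flared mouth (-y) to stop (+y), x from eccentric to fence. mm: lane floor z=12; dark fence and stop tops z=42; fence face x=40 for y -70 to 145, flaring to x=65 at y=-150; stop face y=125, x 0 to 42 (gauge touching it: centre y=100); eccentric's pivot x=-20, y=0.
- cam (a joint): Angle of the eccentric about its upright pivot, rad, positive anticlockwise from above. 0 = set: bar parallel to the straight fence; at q the bar lies along the guide's y turned by q. Starts at -1.3 to -0.6, gap too small for the gauge. Gap in mm = 32 + 18 sin q; when set it spans guide x = 8 to 40, narrowest at y = 18. End stops -1.5 and 0.9. Friction about 0.15 N m; stays where left.
- cam_grip (a point): Centre of the eccentric's black bar handle, on the pivot axis, 59 mm above the guide's underside. Bar 60 mm long, 14 wide, 30 tall (15 above and below this point). Below it a slim hub and an aluminium disc, 56 mm across, 18 mm off-centre, its top 25 mm below this point. Frame turns with the bar: y along it, z up.
- gauge_mid (a point): Middle-thickness one of three free-standing aluminium gauge blocks: 24 mm thick (x), 50 long (y), 40 high, with an upright 18 x 18 x 40 mm grip stem on top. This point: half-way up, where stem meets block, 40 mm above the underside; z up. 0.15 kg. Its neighbours (10 and 46 mm thick, same shape) stand 75 mm or more off, in any order, all on the bench right of the guide, lengths within 0.75 rad of the lane.
There are look-alikes about, which are no part of the job. What is shaped like the part that bears gauge_mid but orange or pink is not meant.

How it is judged (in metres and radians):
On the way, in this order (a step that is already met when the one before it is completed fails the run):
1. the eccentric is set: its bar within 12 degrees of parallel to the fence (value of joint cam between -0.21 and 0.21 rad), for 0.2 s.
2. the middle gauge stands on the board in the open end of the lane, before the eccentric (y of gauge_mid in the frame of guide between -0.165 and -0.05 m and x of gauge_mid in the frame of guide between -0.02 and 0.055 m and z of gauge_mid in the frame of guide below 0.062 m), for 0.1 s.
3. the middle gauge passes low through the gap between eccentric and fence (y of gauge_mid in the frame of guide between -0.005 and 0.04 m and x of gauge_mid in the frame of guide between 0.008 and 0.036 m and z of gauge_mid in the frame of guide below 0.062 m), for 0.1 s.
At the end, for the whole second after the job is handed in: The eccentric's bar is within 12 degrees of parallel to the straight fence; the middle gauge stands upright and still on the board in the lane, lengthwise (within 17 degrees), at the stop (no more than 15 mm short of it) (all of step 1 and y of gauge_mid in the frame of guide between 0.085 and 0.105 m and x of gauge_mid in the frame of guide between 0.008 and 0.036 m and z of gauge_mid in the frame of guide below 0.056 m and angle between gauge_mid's own z axis and vertical below 0.15 rad and angle between the y axis of gauge_mid and the y axis of guide, either way round below 0.3 rad and linear speed of gauge below 0.02 m/s); the robot touches nothing.
It also fails if it takes over 61 s, if anything falls off the work surface, if the arm or the gripper's body presses on something with over 40 N, if the wrist force passes 120 N, or if a joint passes its speed limit or range.

## Working session

There is one attempt and no reset: what is moved stays moved. The work goes in short steps, Python scripts to look and compute and a tool call to move; the robot and the scene stay as the last step left them, time stands still between calls to the robot, and variables do not carry over. Pictures are saved under pics/ and viewed, at most 10 in all, crops included, and the job is handed in when it is done.

Besides the shell and the picture viewer there is one more tool, called after "Request:" by a JSON object that holds its "op" and its "data". play_rows: Moves the arm, as the interface text tells. Its arguments: {"type":"object","properties":{"rows":{"type":"array"},"force":{"type":"number"}},"required":["rows"]}

```bash
mkdir -p pics; python3 - <<'E'
from rig import r
import cv2,pickle
for n in("top","scene"):
    f=r.grab_frame(n);pickle.dump(f,open(f"{n}.pkl","wb"));cv2.imwrite(f"pics/{n}0.png",cv2.resize(f["pixels"][:,:,::-1],(800,600),interpolation=cv2.INTER_CUBIC))
    print(n,f["fx"],f["cx"],f["cy"],f["pose"].round(3).tolist())
s=r.sense();print(s["clock"],s["eef_pos"],s["tcp_rot"],s["opening"])
E
```

```text
top 387.9809450658935 260.2269427973362 190.76954148927047 [[0.007, -0.988, 0.151, 356.809], [-1.0, -0.007, 0.001, -144.208], [0.0, -0.151, -0.988, 917.922], [0.0, 0.0, 0.0, 1.0]]
scene 373.2991283525037 255.43597914497212 188.58773773085034 [[0.588, 0.63, -0.507, 906.446], [0.809, -0.45, 0.379, -464.378], [0.011, -0.633, -0.774, 739.883], [0.0, 0.0, 0.0, 1.0]]
0.1 [279.9622347  558.34084584 230.66268928] [-3.14040323e+00 -2.67567838e-05  2.67685943e+00] 0.9999812215841586
```

View pics/top0.png

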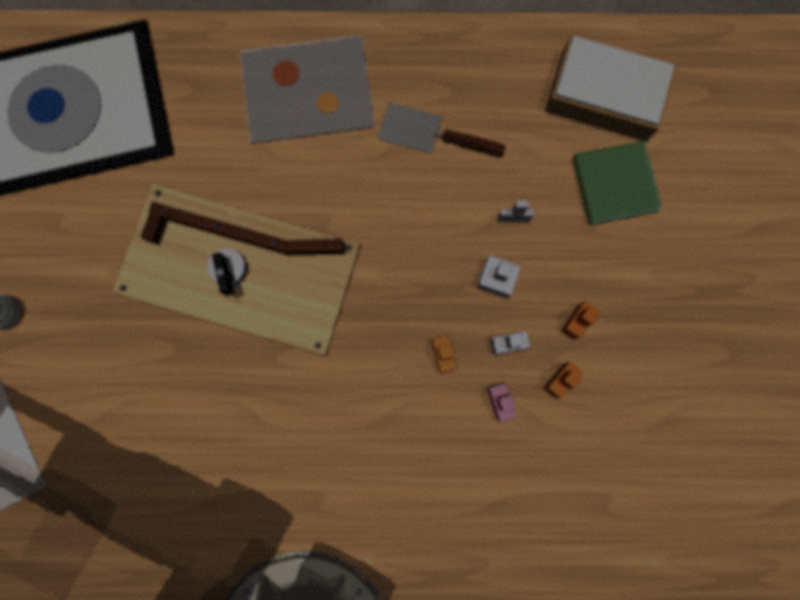

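View pics/scene0.png

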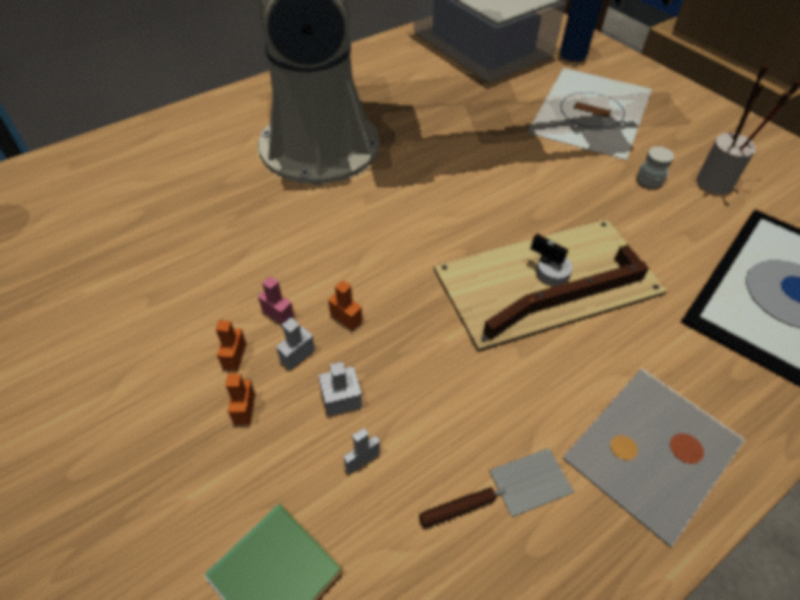

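Aluminium candidates in the top view are (516,212), thin; (499,277), thick; and (511,343), medium. The orange and pink ones at (444,354), (581,320), (565,380) and (502,402) are decoys. The medium one at (511,343) fits the 24 mm thickness. I'll confirm it in an enlarged crop and measure.

```bash
cat > h.py <<'E'
import numpy as np,pickle,cv2
def ray(f,u,v,z):
    P=f["pose"];d=P[:3,:3]@np.array([(u-f["cx"])/f["fx"],(v-f["cy"])/f["fy"],1.]);o=P[:3,3]
    return o+d*(z-o[2])/d[2]
def proj(f,p):
    P=f["pose"];c=P[:3,:3].T@(np.asarray(p,float)-P[:3,3]);return np.array([f["fx"]*c[0]/c[2]+f["cx"],f["fy"]*c[1]/c[2]+f["cy"]])
E
python3 - <<'E'
from h import *
f=pickle.load(open("top.pkl","rb"));k=1.5625
C=np.array([ray(f,u/k,v/k,12)[:2] for u,v in [(155,187),(358,245),(325,352),(117,290)]])
print(C.round(0).tolist(),[np.linalg.norm(C[i]-C[(i+1)%4]).round(0) for i in range(4)],C.mean(0))
for n,(u,v) in dict(thin=(520,206),thick=(503,270),mid=(509,342)).items(): print(n,ray(f,u/k,v/k,80).round(0))
print("cam",ray(f,223/k,272/k,74))
a=cv2.resize(f["pixels"][115:235,70:235,::-1],None,fx=4.8,fy=4.8,interpolation=cv2.INTER_CUBIC);cv2.imwrite("pics/g.png",a)
a=cv2.resize(f["pixels"][120:275,270:400,::-1],None,fx=3.8,fy=3.8,interpolation=cv2.INTER_CUBIC);cv2.imwrite("pics/b.png",a)
E
```

```text
[[667.0, 249.0], [577.0, -68.0], [413.0, -22.0], [505.0, 295.0]] [np.float64(330.0), np.float64(170.0), np.float64(331.0), np.float64(169.0)] [540.64076449 113.3464676 ]
thin [ 620. -305.   80.]
thick [ 526. -279.   80.]
mid [ 425. -286.   80.]
cam [521.5091614  116.96241535  74.        ]
```

View pics/g.png

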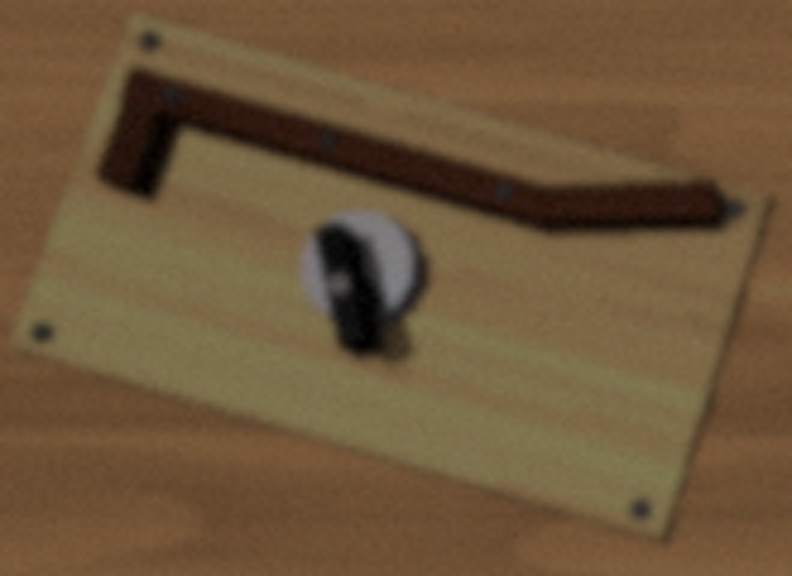

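View pics/b.png

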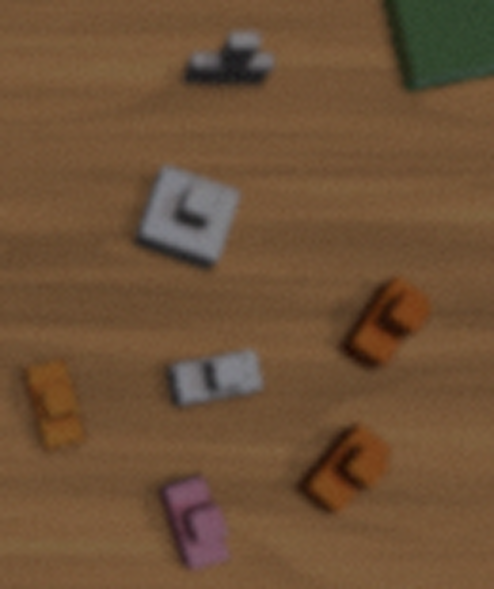

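The enlarged crop confirms the silver block at crop (216,378), with its stem top at (238,372). It is half as wide as it is long, so it is the 24 mm gauge. In the guide crop the bar runs from (332,228) to (360,350), the board corners are (137,15), (772,198), (667,540) and (12,345), and the mouth is on the right.

```bash
python3 - <<'E'
from h import *
from scipy.optimize import least_squares
f=pickle.load(open("top.pkl","rb"))
g=lambda x,y:(70+(x+.5)/4.8-.5,115+(y+.5)/4.8-.5)
b=lambda x,y:(270+(x+.5)/3.8-.5,120+(y+.5)/3.8-.5)
# guide points: corners, fence face ends (top edge), bend
pts=[((90,170,12),(137,15)),((90,-170,12),(772,198)),((-90,170,12),(15,340)),((-90,-170,12),(664,530)),
 ((40,-70,42),(548,222)),((65,-150,42),(718,222)),((40,125,42),(182,118)),((0,125,42),(155,195)),((-20,0,74),(343,282))]
pts=pts[:-1]
def W(p,q):
    c,s=np.cos(p[2]),np.sin(p[2]);return np.array([p[0]+c*q[0]-s*q[1],p[1]+s*q[0]+c*q[1],q[2]])
R=lambda p:np.concatenate([proj(f,W(p,q))-g(*m) for q,m in pts])
s=least_squares(R,[540,113,.27],loss="soft_l1");print(s.x,R(s.x).reshape(-1,2).round(1).tolist())
print("pivot from guide",W(s.x,(-20,0,59)))
e=[ray(f,*g(*m),74) for m in[(330,232),(357,342)]];print("bar ends",e,"mid",(e[0]+e[1])/2)
d=e[0]-e[1];print("len",np.linalg.norm(d),"yaw",np.arctan2(-d[0],d[1]))
t=[ray(f,*b(*m),40) for m in[(172,387),(260,371)]];d=t[0]-t[1];print("gauge c",(t[0]+t[1])/2,np.linalg.norm(d),"yaw",np.arctan2(-d[0],d[1]),"stemtop",ray(f,*b(238,371),80))
sc=pickle.load(open("scene.pkl","rb"))
for q in [W(s.x,(-20,0,74)),W(s.x,(90,-170,12)),W(s.x,(-90,170,12)),ray(f,*b(238,371),80)]: print((proj(sc,q)*1.5625).round())
E
```

```text
[ 5.39882483e+02  1.12548789e+02 -2.79371118e-01] [[0.3, -0.4], [1.7, 0.0], [-0.3, 2.0], [1.6, 3.2], [-0.3, 0.2], [0.6, -0.4], [-3.5, -1.2], [-3.8, -1.2]]
pivot from guide [520.65790211 118.06381285  59.        ]
bar ends [array([546.67502747, 128.0074392 ,  74.        ]), array([495.10501805, 112.79046956,  74.        ])] mid [520.89002276 120.39895438  74.        ]
len 53.768225155360206 yaw -1.2838648908921846
gauge c [ 426.72753786 -293.97050929   40.        ] 53.528296196960035 yaw 0.1861243386318716 stemtop [ 428.18081437 -299.73110728   80.        ]
[547. 242.]
[475. 348.]
[604. 218.]
[288. 325.]
```

Request:
{"op": "play_rows", "data": {"rows": [{"dp": [-0.6,-0.4,-0.4],"turn": [0,0,0],"fingers": 0},{"dp": [-0.6,-0.4,-0.4],"turn": [0,0,0],"fingers": 0},{"dp": [-0.7,-0.5,-0.4],"turn": [0,0,0],"fingers": 0},{"dp": [-0.7,-0.5,-0.4],"turn": [0,0,0],"fingers": 0},{"dp": [-0.7,-0.5,0],"turn": [0,0,0],"fingers": 0}]}}

```text
clock: 0.52
eef_pos: [358.1, 417.0, 298.1]
tcp_rot: [3.138, 0.001, 2.677]
contact_force: [1.0, 0.0, 1.1]
opening: 0.998
grasp_force: 0.0
```

Request:
{"op": "play_rows", "data": {"rows": [{"dp": [-0.7,-0.5,0],"turn": [0,0,0],"fingers": 0},{"dp": [-0.7,-0.5,0],"turn": [0,0,0],"fingers": 0},{"dp": [-0.7,-0.5,0],"turn": [0,0,0],"fingers": 0},{"dp": [-0.7,-0.5,0],"turn": [0,0,0],"fingers": 0},{"dp": [-0.7,-0.5,0],"turn": [0,0,0],"fingers": 0}]}}

```text
clock: 0.93
eef_pos: [437.5, 263.5, 295.1]
tcp_rot: [-3.141, -0.0, 2.677]
contact_force: [0.1, 0.0, 0.1]
opening: 1.001
grasp_force: 0.0
```

Request:
{"op": "play_rows", "data": {"rows": [{"dp": [-0.7,-0.5,0.4],"turn": [0,0,0],"fingers": 0},{"dp": [-0.7,-0.5,0.4],"turn": [0,0,0],"fingers": 0},{"dp": [-0.7,-0.5,0.4],"turn": [0,0,0],"fingers": 0},{"dp": [-0.7,-0.5,0.4],"turn": [0,0,0],"fingers": 0},{"dp": [-0.7,-0.32,0],"turn": [0,0,0],"fingers": 0}]}}

```text
clock: 1.35
eef_pos: [518.9, 116.8, 228.0]
tcp_rot: [-3.138, -0.004, 2.676]
contact_force: [-0.2, 0.8, 0.3]
opening: 1.0
grasp_force: 0.0
```

Request:
{"op": "play_rows", "data": {"rows": [{"dp": [0,0,0],"turn": [0,0,1],"fingers": 0},{"dp": [0,0,0],"turn": [0,0,1],"fingers": 0},{"dp": [0,0,0],"turn": [0,0,1],"fingers": 0},{"dp": [0,0,0],"turn": [0,0,1],"fingers": 0},{"dp": [0,0,0],"turn": [0,0,1],"fingers": 0}]}}

```text
clock: 1.77
eef_pos: [520.6, 119.2, 230.9]
tcp_rot: [-3.141, -0.0, 2.148]
contact_force: [0.0, 1.1, 1.2]
opening: 0.997
grasp_force: 0.0
```

Request:
{"op": "play_rows", "data": {"rows": [{"dp": [0,0,0],"turn": [0,0,1],"fingers": 0},{"dp": [0,0,0],"turn": [0,0,1],"fingers": 0},{"dp": [0,0,0],"turn": [0,0,1],"fingers": 0},{"dp": [0,0,0],"turn": [0,0,1],"fingers": 0},{"dp": [0,0,0],"turn": [0,0,1],"fingers": 0}]}}

```text
clock: 2.18
eef_pos: [520.5, 119.4, 231.0]
tcp_rot: [-3.141, 0.0, 1.624]
contact_force: [0.1, 0.4, 0.3]
opening: 0.996
grasp_force: 0.0
```

Request:
{"op": "play_rows", "data": {"rows": [{"dp": [0,0,0],"turn": [0,0,1],"fingers": 0},{"dp": [0,0,0],"turn": [0,0,1],"fingers": 0},{"dp": [0,0,0],"turn": [0,0,1],"fingers": 0},{"dp": [0,0,0],"turn": [0,0,1],"fingers": 0},{"dp": [0,0,0],"turn": [0,0,1],"fingers": 0}]}}

```text
clock: 2.6
eef_pos: [520.5, 119.4, 231.0]
tcp_rot: [-3.141, 0.0, 1.101]
contact_force: [-0.8, 0.2, 0.0]
opening: 0.999
grasp_force: 0.0
```

Request:
{"op": "play_rows", "data": {"rows": [{"dp": [0,0,0],"turn": [0,0,1],"fingers": 0},{"dp": [0,0,0],"turn": [0,0,1],"fingers": 0},{"dp": [0,0,0],"turn": [0,0,1],"fingers": 0},{"dp": [0,0,0],"turn": [0,0,1],"fingers": 0},{"dp": [0,0,0],"turn": [0,0,1],"fingers": 0}]}}

```text
clock: 3.02
eef_pos: [520.5, 119.4, 230.9]
tcp_rot: [-3.141, 0.001, 0.577]
contact_force: [0.1, -0.0, 0.4]
opening: 0.999
grasp_force: 0.0
```

Request:
{"op": "play_rows", "data": {"rows": [{"dp": [0,0,0],"turn": [0,0,1],"fingers": 0},{"dp": [0,0,0],"turn": [0,0,1],"fingers": 0},{"dp": [0,0,0],"turn": [0,0,0.8],"fingers": 0},{"dp": [0,0,0],"turn": [0,0,0],"fingers": 0}]}}

```text
clock: 3.35
eef_pos: [520.5, 119.4, 231.0]
tcp_rot: [-3.142, 0.001, 0.285]
contact_force: [-0.6, 0.3, 1.2]
opening: 1.003
grasp_force: 0.0
```

```bash
python3 - <<'E'
from rig import r
import cv2,pickle
from h import *
f=r.grab_frame("wrist");pickle.dump(f,open("w1.pkl","wb"));cv2.imwrite("pics/w1.png",cv2.resize(f["pixels"][:,:,::-1],(800,600),interpolation=cv2.INTER_CUBIC))
s=r.sense();print(s["clock"],s["eef_pos"],s["tcp_rot"],s["qpos"],f["pose"].round(3).tolist(),(proj(f,(520.7,118,74))*1.5625).round())
E
```

```text
3.4 [520.5748244  119.36262462 231.02188084] [-3.14154315e+00  5.55329398e-04  2.90598436e-01] [2.22577972e-01 2.12454282e-01 1.82734475e+00 1.30551091e-05
 1.10235103e+00 1.50276998e+00] [[0.281, -0.923, -0.263, 587.728], [-0.96, -0.27, -0.078, 140.607], [0.0, 0.274, -0.962, 372.783], [0.0, 0.0, 0.0, 1.0]] [405. 273.]
```

View pics/w1.png

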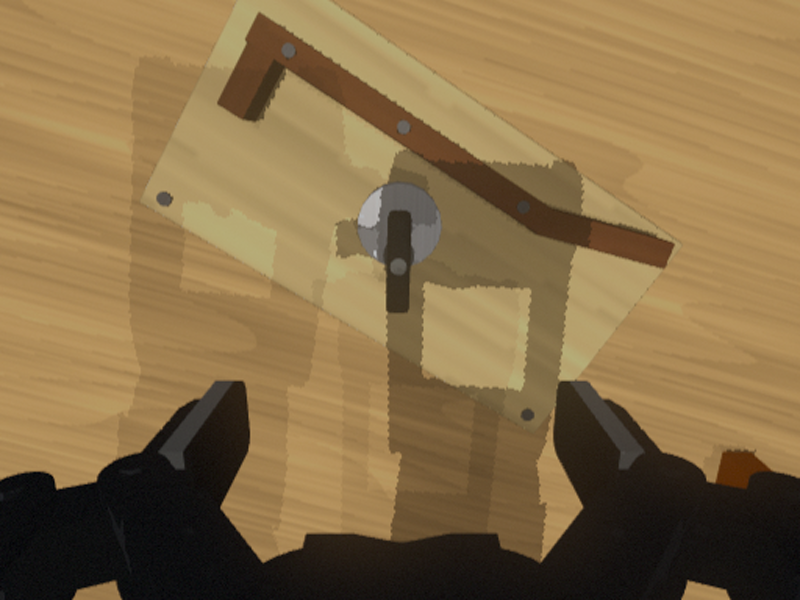

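The wrist view shows the bar vertical, from (398,210) to (398,312), with its pivot bolt at (398,267), so the yaw is right. I'll refine the guide pose from this view.

```bash
python3 - <<'E'
from h import *
from scipy.optimize import least_squares
f=pickle.load(open("w1.pkl","rb"));k=1.5625
pts=[((90,-170,12),(682,243)),((-90,170,12),(142,198)),((-90,-170,12),(528,431)),((40,-70,42),(536,232)),((65,-150,42),(665,268)),((40,125,42),(283,66)),((-20,0,74),(398,267))]
def W(p,q):
    c,s=np.cos(p[2]),np.sin(p[2]);return np.array([p[0]+c*q[0]-s*q[1],p[1]+s*q[0]+c*q[1],q[2]])
R=lambda p:np.concatenate([proj(f,W(p,q))*k-m for q,m in pts])
s=least_squares(R,[540,113,-.27],loss="soft_l1");print(s.x,R(s.x).reshape(-1,2).round(1).tolist())
print("pivot",W(s.x,(-20,0,59)),ray(f,398/k,267/k,74))
e=[ray(f,u/k,v/k,74) for u,v in[(399,211),(398,311)]];d=e[0]-e[1];print((e[0]+e[1])/2,np.linalg.norm(d),np.arctan2(-d[0],d[1]))
E
```

```text
[ 5.43915427e+02  1.18007604e+02 -2.84258607e-01] [[3.4, 1.1], [-5.9, 0.6], [4.9, 3.9], [4.3, 2.2], [-3.9, -0.3], [-8.8, -9.7], [0.3, -2.7]]
pivot [524.71802982 123.6165214   59.        ] [523.09928273 123.32723259  74.        ]
[525.8738095  123.83687586  74.        ] 60.210280197109455 -1.2966835327172344
```

Request:
{"op": "play_rows", "data": {"rows": [{"dp": [0.1,-0.05,0.5],"turn": [0,0,0],"fingers": 0.3},{"dp": [0,0,0.8],"turn": [0,0,0],"fingers": 0.3},{"dp": [0,0,0.8],"turn": [0,0,0],"fingers": 0.3},{"dp": [0,0,0.8],"turn": [0,0,0],"fingers": 0.3},{"dp": [0,0,0.8],"turn": [0,0,0],"fingers": 0.3}], "force": 40}}

```text
clock: 3.82
eef_pos: [523.9, 122.5, 82.0]
tcp_rot: [3.142, -0.0, 0.293]
contact_force: [0.3, -0.5, -0.3]
opening: 0.697
grasp_force: 0.0
```

Request:
{"op": "play_rows", "data": {"rows": [{"dp": [0,0,0.6],"turn": [0,0,0],"fingers": 0.3},{"dp": [0,0,0.35],"turn": [0,0,0],"fingers": 0.3},{"dp": [0,0,0],"turn": [0,0,0],"fingers": 0.6},{"dp": [0,0,0],"turn": [0,0,0],"fingers": 0.8},{"dp": [0,0,0],"turn": [0,0,0],"fingers": 1}]}}

```text
clock: 4.23
eef_pos: [524.7, 122.7, 46.2]
tcp_rot: [3.142, -0.001, 0.291]
contact_force: [-0.6, 0.2, 0.2]
opening: 0.283
grasp_force: 0.0
```

Request:
{"op": "play_rows", "data": {"rows": [{"dp": [0,0,0],"turn": [0,0,0],"fingers": 1},{"dp": [0,0,0],"turn": [0,0,0],"fingers": 1},{"dp": [0,0,0],"turn": [0,0,0],"fingers": 1},{"dp": [0,0,0],"turn": [0,0,0],"fingers": 1},{"dp": [0,0,0],"turn": [0,0,0],"fingers": 1}]}}

```text
clock: 4.65
eef_pos: [525.1, 122.7, 46.7]
tcp_rot: [3.141, -0.002, 0.289]
contact_force: [-1.0, -1.1, 7.9]
opening: 0.153
grasp_force: 42.1
```

Request:
{"op": "play_rows", "data": {"rows": [{"dp": [0,0,0],"turn": [0,0,-0.6],"fingers": 1},{"dp": [0,0,0],"turn": [0,0,-0.6],"fingers": 1},{"dp": [0,0,0],"turn": [0,0,-0.6],"fingers": 1},{"dp": [0,0,0],"turn": [0,0,-0.6],"fingers": 1},{"dp": [0,0,0],"turn": [0,0,-0.6],"fingers": 1}]}}

```text
clock: 5.07
eef_pos: [524.8, 123.2, 46.6]
tcp_rot: [3.142, -0.002, 0.606]
contact_force: [-2.2, 4.1, 8.3]
opening: 0.155
grasp_force: 43.0
```

```bash
python3 -c "
from rig import r
s=r.sense();print(s['eef_pos'],s['tcp_rot'],s['contact_force'],s['wrist_torque'])"
```

```text
[524.84272155 123.15140493  46.6490841 ] [ 3.14154192e+00 -2.28346974e-03  6.05972716e-01] [-2.22526598  4.09281576  8.32458244] [ 0.5061625   0.40938081 -0.19357417]
```

Request:
{"op": "play_rows", "data": {"rows": [{"dp": [0,0,0],"turn": [0,0,-0.6],"fingers": 1},{"dp": [0,0,0],"turn": [0,0,-0.6],"fingers": 1},{"dp": [0,0,0],"turn": [0,0,-0.6],"fingers": 1},{"dp": [0,0,0],"turn": [0,0,-0.6],"fingers": 1},{"dp": [0,0,0],"turn": [0,0,-0.6],"fingers": 1}]}}

```text
clock: 5.48
eef_pos: [524.4, 123.6, 46.6]
tcp_rot: [-3.141, -0.002, 0.92]
contact_force: [-3.5, 5.6, 8.9]
opening: 0.157
grasp_force: 43.2
```

Request:
{"op": "play_rows", "data": {"rows": [{"dp": [0,0,0],"turn": [0,0,-0.6],"fingers": 1},{"dp": [0,0,0],"turn": [0,0,-0.6],"fingers": 1},{"dp": [0,0,0],"turn": [0,0,-0.6],"fingers": 1},{"dp": [0,0,0],"turn": [0,0,-0.6],"fingers": 1},{"dp": [0,0,0],"turn": [0,0,-0.6],"fingers": 1}]}}

```text
clock: 5.9
eef_pos: [523.9, 123.8, 46.6]
tcp_rot: [-3.141, -0.002, 1.234]
contact_force: [-6.0, 8.8, 11.1]
opening: 0.159
grasp_force: 43.5
```

Request:
{"op": "play_rows", "data": {"rows": [{"dp": [0,0,0],"turn": [0,0,-0.6],"fingers": 1},{"dp": [0,0,0],"turn": [0,0,0],"fingers": 1},{"dp": [0,0,0],"turn": [0,0,0],"fingers": 1},{"dp": [0,0,0],"turn": [0,0,0],"fingers": 1}]}}

```text
clock: 6.23
eef_pos: [523.7, 123.8, 46.6]
tcp_rot: [-3.141, -0.002, 1.294]
contact_force: [-6.7, 8.1, 10.8]
opening: 0.159
grasp_force: 42.5
```

Request:
{"op": "play_rows", "data": {"rows": [{"dp": [0,0,0],"turn": [0,0,0],"fingers": 0.5},{"dp": [0,0,0],"turn": [0,0,0],"fingers": 0.5},{"dp": [0,0,0],"turn": [0,0,0],"fingers": 0.4},{"dp": [0,0,-0.5],"turn": [0,0,0],"fingers": 0.4},{"dp": [0,0,-0.8],"turn": [0,0,0],"fingers": 0.4}]}}

```text
clock: 6.65
eef_pos: [521.8, 121.8, 95.3]
tcp_rot: [-3.137, 0.003, 1.294]
contact_force: [0.6, -0.7, -0.2]
opening: 0.598
grasp_force: 0.0
```

Request:
{"op": "play_rows", "data": {"rows": [{"dp": [0,0,-0.9],"turn": [0,0,0],"fingers": 0.4},{"dp": [0,0,-0.9],"turn": [0,0,0],"fingers": 0.4},{"dp": [0,0,-0.9],"turn": [0,0,0],"fingers": 0.4},{"dp": [0,0,-0.6],"turn": [0,0,0],"fingers": 0.4},{"dp": [0,0,0],"turn": [0,0,0],"fingers": 0.4}]}}

```text
clock: 7.07
eef_pos: [527.0, 122.9, 234.9]
tcp_rot: [3.134, -0.004, 1.294]
contact_force: [0.2, 0.6, 0.6]
opening: 0.601
grasp_force: 0.0
```

```bash
python3 - <<'E'
from rig import r
import cv2,pickle
from h import *
f=r.grab_frame("wrist");pickle.dump(f,open("w2.pkl","wb"));cv2.imwrite("pics/w2.png",cv2.resize(f["pixels"][:,:,::-1],(800,600),interpolation=cv2.INTER_CUBIC))
s=r.sense();print(s["clock"],s["eef_pos"],s["tcp_rot"],s["qpos"])
E
```

```text
7.1167 [525.82309635 122.7116473  232.2364726 ] [ 3.13641216e+00 -2.71827582e-03  1.29437231e+00] [ 2.26562636e-01  2.16976799e-01  1.81859108e+00 -1.29748060e-04
  1.10017559e+00  5.03052189e-01]
```

View pics/w2.png

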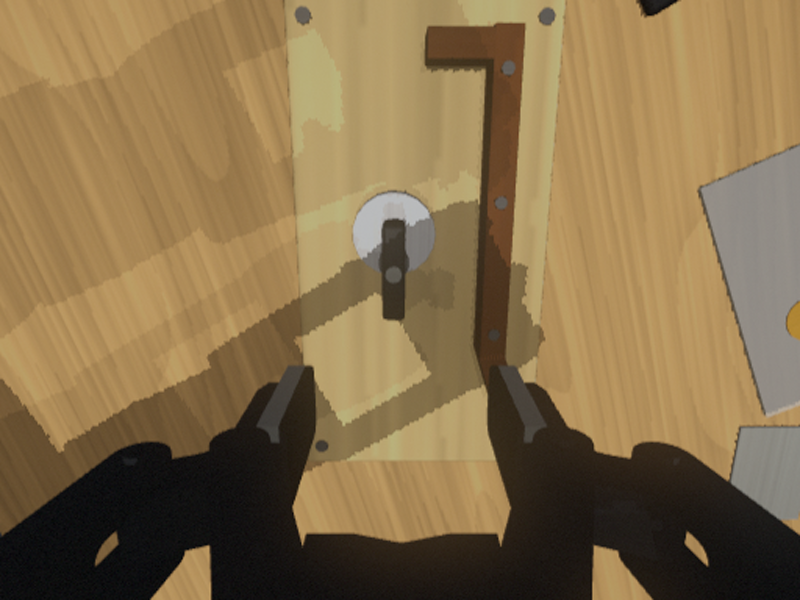

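The eccentric is set, with the bar at (394,220)-(393,320) looking parallel to the fence, whose face edge runs (494,66)-(481,345). I'll compute the angles and the guide pose.

```bash
python3 - <<'E'
from h import *
from scipy.optimize import least_squares
f=pickle.load(open("w2.pkl","rb"));k=1.5625
def yaw(a,b,z):
    e=[ray(f,u/k,v/k,z) for u,v in(a,b)];d=e[0]-e[1];return np.arctan2(-d[0],d[1]),(e[0]+e[1])[:2]/2,np.linalg.norm(d)
print("bar",yaw((394,220),(393.5,319),74));print("fence outer",yaw((524,26),(509,350),42));print("fence face",yaw((495,66),(481,345),42));print("screws",yaw((509,68),(493.5,335),42))
pts=[((40,-70,42),(476,345)),((40,125,42),(495,59)),((0,125,42),(427,60)),((-90,-170,12),(304,462)),((-20,0,74),(394,275))]
def W(p,q):
    c,s=np.cos(p[2]),np.sin(p[2]);return np.array([p[0]+c*q[0]-s*q[1],p[1]+s*q[0]+c*q[1],q[2]])
R=lambda p:np.concatenate([proj(f,W(p,q))*k-m for q,m in pts])
s=least_squares(R,[542,116,-.28],loss="soft_l1");print(s.x,R(s.x).reshape(-1,2).round(1).tolist())
e=ray(f,394/k,275/k,74);print("pivot",e,W(s.x,(-20,0,74)))
E
```

```text
bar (np.float64(-0.28539541518482997), array([524.71277929, 125.47423166]), np.float64(60.90860605881009))
fence outer (np.float64(-0.26332214304986357), array([610.5756922 , 140.74712345]), np.float64(204.03134598995877))
fence face (np.float64(-0.28179057908027155), array([590.95678926, 136.97901899]), np.float64(178.48798834653422))
screws (np.float64(-0.2829286479806751), array([599.88729624, 137.68059485]), np.float64(170.0659041117701))
[ 5.42314286e+02  1.17794750e+02 -2.88728131e-01] [[1.5, 17.4], [-0.6, 0.6], [0.6, -1.4], [0.2, -0.2], [-1.9, -0.4]]
pivot [524.14639577 122.94950363  74.        ] [523.14214963 123.48941514  74.        ]
```

Request:
{"op": "play_rows", "data": {"rows": [{"dp": [-0.7,0.04,0],"turn": [0,0,0],"fingers": 0.4},{"dp": [-0.8,0.04,0],"turn": [0,0,0],"fingers": 0.4},{"dp": [-0.8,0.04,0],"turn": [0,0,0],"fingers": 0.4},{"dp": [-0.8,0.04,0],"turn": [0,0,0],"fingers": 0.4},{"dp": [-0.8,0.04,0],"turn": [0,0,0],"fingers": 0.4}]}}

```text
clock: 7.53
eef_pos: [487.8, -31.1, 227.8]
tcp_rot: [-3.14, 0.001, 1.295]
contact_force: [1.0, -0.1, -0.1]
opening: 0.597
grasp_force: 0.0
```

Request:
{"op": "play_rows", "data": {"rows": [{"dp": [-0.8,0.04,0],"turn": [0,0,0],"fingers": 0.4},{"dp": [-0.8,0.04,0],"turn": [0,0,0],"fingers": 0.4},{"dp": [-0.8,0.04,0],"turn": [0,0,0],"fingers": 0.4},{"dp": [-0.8,0.04,0],"turn": [0,0,0],"fingers": 0.4},{"dp": [-0.8,0.04,0],"turn": [0,0,0],"fingers": 0.4}]}}

```text
clock: 7.95
eef_pos: [451.8, -187.2, 227.9]
tcp_rot: [-3.14, -0.0, 1.294]
contact_force: [1.2, 0.1, -0.5]
opening: 0.601
grasp_force: 0.0
```

Request:
{"op": "play_rows", "data": {"rows": [{"dp": [-0.8,0.04,0],"turn": [0,0,0],"fingers": 0.4},{"dp": [-0.8,0.03,0],"turn": [0,0,0],"fingers": 0.4},{"dp": [-0.8,0.03,0],"turn": [0,0,0],"fingers": 0.4},{"dp": [-0.4,0,0],"turn": [0,0,0],"fingers": 0.4}]}}

```text
clock: 8.28
eef_pos: [425.0, -297.4, 227.8]
tcp_rot: [-3.14, 0.0, 1.293]
contact_force: [-0.2, 0.5, 0.5]
opening: 0.6
grasp_force: 0.0
```

Request:
{"op": "play_rows", "data": {"rows": [{"dp": [0,0,0],"turn": [0,0,-0.9],"fingers": 0.4},{"dp": [0,0,0],"turn": [0,0,-0.9],"fingers": 0.4},{"dp": [0,0,0],"turn": [0,0,-0.9],"fingers": 0.4},{"dp": [0,0,0],"turn": [0,0,-0.9],"fingers": 0.4},{"dp": [0,0,0],"turn": [0,0,-0.8],"fingers": 0.4}]}}

```text
clock: 8.7
eef_pos: [425.6, -294.5, 227.6]
tcp_rot: [-3.14, -0.002, 1.76]
contact_force: [0.3, 0.3, 0.9]
opening: 0.6
grasp_force: 0.0
```

Request:
{"op": "play_rows", "data": {"rows": [{"dp": [0,0,0],"turn": [0,0,0],"fingers": 0.4},{"dp": [0,0,0],"turn": [0,0,0],"fingers": 0.4}]}}

```text
clock: 8.87
eef_pos: [425.9, -294.4, 228.1]
tcp_rot: [-3.14, -0.001, 1.753]
contact_force: [-0.6, 0.5, -0.8]
opening: 0.6
grasp_force: 0.0
```

```bash
python3 - <<'E'
from rig import r
import cv2,pickle
from h import *
f=r.grab_frame("wrist");pickle.dump(f,open("w3.pkl","wb"));cv2.imwrite("pics/w3.png",cv2.resize(f["pixels"][:,:,::-1],(800,600),interpolation=cv2.INTER_CUBIC))
s=r.sense();print(s["clock"],s["eef_pos"],s["tcp_rot"],s["qpos"])
E
```

```text
8.9167 [ 426.09981466 -294.49957371  228.37880105] [-3.14052195e+00 -9.79042692e-04  1.75226118e+00] [-6.07612254e-01  1.90299181e-01  1.86200339e+00 -7.90853892e-05
  1.09073923e+00 -7.89041058e-01]
```

View pics/w3.png

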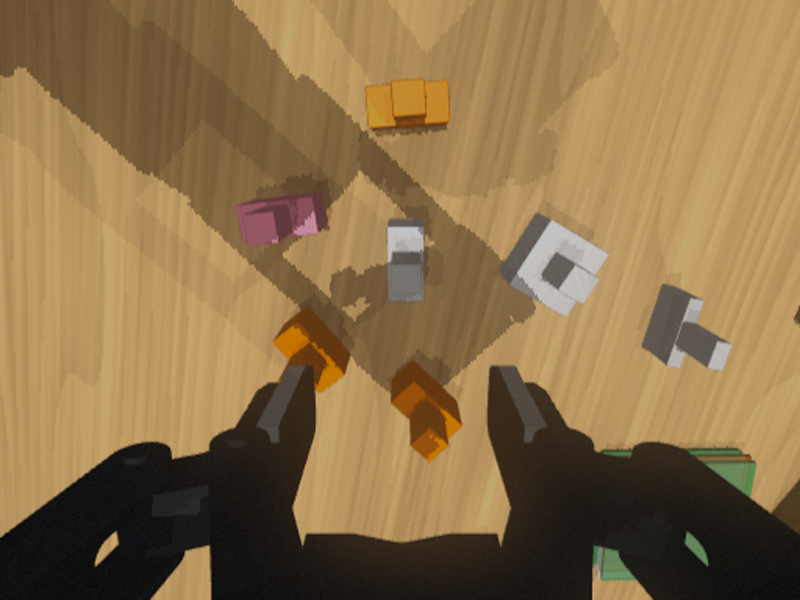

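The mid gauge is upright at (406,260) and aligned with the tool, its stem top at about (406,283). The light orange decoy at (408,105) and the orange one at (425,400) are clear of it.

```bash
python3 - <<'E'
from h import *
f=pickle.load(open("w3.pkl","rb"));k=1.5625
y=1.7523;X=np.array([np.cos(y),np.sin(y)]);Y=np.array([np.sin(y),-np.cos(y)])
t=np.array([426.1,-294.5])
for n,p,z in [("stemtop",(406,283),80),("stem top lo",(406,300),80),("stem top hi",(406,265),80),("blk front top edge",(406,229),40),("blk front L",(388,229),40),("blk front R",(424,229),40)]:
    w=ray(f,p[0]/k,p[1]/k,z)[:2];print(n,w.round(1),"tool",((w-t)@X).round(1),((w-t)@Y).round(1))
E
```

```text
stemtop [ 430. -297.] tool -3.1 3.4
stem top lo [ 431.9 -307.1] tool -13.4 3.5
stem top hi [ 428.1 -286.5] tool 7.5 3.4
blk front top edge [ 425.7 -271.9] tool 22.3 3.7
blk front L [ 414.4 -274. ] tool 22.3 -7.8
blk front R [ 437.1 -269.8] tool 22.3 15.3
```

Request:
{"op": "play_rows", "data": {"rows": [{"dp": [-0.07,0.09,0.5],"turn": [0,0,0],"fingers": 0.4},{"dp": [0,0,0.8],"turn": [0,0,0],"fingers": 0.5},{"dp": [0,0,0.8],"turn": [0,0,0],"fingers": 0.5},{"dp": [0,0,0.8],"turn": [0,0,0],"fingers": 0.5},{"dp": [0,0,0.8],"turn": [0,0,0],"fingers": 0.5}], "force": 60}}

```text
clock: 9.33
eef_pos: [430.4, -296.7, 79.8]
tcp_rot: [3.141, 0.0, 1.753]
contact_force: [0.2, 1.2, 1.2]
opening: 0.503
grasp_force: 0.0
```

Request:
{"op": "play_rows", "data": {"rows": [{"dp": [0,0,0.6],"turn": [0,0,0],"fingers": 0.5},{"dp": [0,0,0.2],"turn": [0,0,0],"fingers": 0.5},{"dp": [0,0,0],"turn": [0,0,0],"fingers": 0.6},{"dp": [0,0,0],"turn": [0,0,0],"fingers": 0.8},{"dp": [0,0,0],"turn": [0,0,0],"fingers": 1}]}}

```text
clock: 9.75
eef_pos: [431.5, -297.4, 50.6]
tcp_rot: [3.14, 0.001, 1.755]
contact_force: [0.2, -0.3, -1.5]
opening: 0.198
grasp_force: 61.8
```

Request:
{"op": "play_rows", "data": {"rows": [{"dp": [0,0,0],"turn": [0,0,0],"fingers": 1},{"dp": [0,0,0],"turn": [0,0,0],"fingers": 1},{"dp": [0,0,0],"turn": [0,0,0],"fingers": 1},{"dp": [0,0,0],"turn": [0,0,0],"fingers": 1}]}}

```text
clock: 10.08
eef_pos: [431.0, -297.2, 50.1]
tcp_rot: [3.141, 0.001, 1.755]
contact_force: [-1.5, -0.4, 5.0]
opening: 0.199
grasp_force: 62.8
```

Request:
{"op": "play_rows", "data": {"rows": [{"dp": [0,0,-0.3],"turn": [0,0,0],"fingers": 1},{"dp": [0,0,-0.6],"turn": [0,0,0],"fingers": 1},{"dp": [0,0,-0.7],"turn": [0,0,0],"fingers": 1},{"dp": [0,0,-0.7],"turn": [0,0,0],"fingers": 1},{"dp": [0,0,-0.4],"turn": [0,0,0],"fingers": 1}]}}

```text
clock: 10.5
eef_pos: [431.4, -297.4, 160.2]
tcp_rot: [3.139, 0.002, 1.755]
contact_force: [0.7, -0.7, -1.0]
opening: 0.196
grasp_force: 62.0
```

Request:
{"op": "play_rows", "data": {"rows": [{"dp": [0.5,0.3,0],"turn": [0,0,0],"fingers": 1},{"dp": [0.7,0.4,0],"turn": [0,0,0],"fingers": 1},{"dp": [0.7,0.4,0],"turn": [0,0,0],"fingers": 1},{"dp": [0.7,0.4,0],"turn": [0,0,0],"fingers": 1},{"dp": [0.7,0.4,0],"turn": [0,0,0],"fingers": 1}]}}

```text
clock: 10.92
eef_pos: [481.2, -151.8, 157.6]
tcp_rot: [3.141, 0.0, 1.755]
contact_force: [1.5, -1.2, -1.0]
opening: 0.195
grasp_force: 62.0
```

Request:
{"op": "play_rows", "data": {"rows": [{"dp": [0.7,0.4,0],"turn": [0,0,0],"fingers": 1},{"dp": [0.7,0.4,0],"turn": [0,0,0],"fingers": 1},{"dp": [0.7,0.4,0],"turn": [0,0,0],"fingers": 1},{"dp": [0.7,0.4,0],"turn": [0,0,0],"fingers": 1},{"dp": [0.7,0.38,0],"turn": [0,0,0],"fingers": 1}]}}

```text
clock: 11.33
eef_pos: [533.6, 0.7, 157.5]
tcp_rot: [3.141, 0.0, 1.755]
contact_force: [0.7, 0.2, -1.0]
opening: 0.199
grasp_force: 62.0
```

Request:
{"op": "play_rows", "data": {"rows": [{"dp": [0,0,0],"turn": [0,0,0.9],"fingers": 1},{"dp": [0,0,0],"turn": [0,0,0.9],"fingers": 1},{"dp": [0,0,0],"turn": [0,0,0.9],"fingers": 1},{"dp": [0,0,0],"turn": [0,0,0.9],"fingers": 1},{"dp": [0,0,0],"turn": [0,0,0.87],"fingers": 1}]}}

```text
clock: 11.75
eef_pos: [533.1, -0.8, 157.4]
tcp_rot: [3.142, 0.0, 1.283]
contact_force: [0.0, -0.3, -1.7]
opening: 0.202
grasp_force: 62.0
```

Request:
{"op": "play_rows", "data": {"rows": [{"dp": [0,0,0],"turn": [0,0,0],"fingers": 1},{"dp": [0,0,0],"turn": [0,0,0],"fingers": 1}]}}

```text
clock: 11.92
eef_pos: [533.2, -1.0, 157.4]
tcp_rot: [-3.142, -0.0, 1.29]
contact_force: [0.3, 0.4, -0.9]
opening: 0.199
grasp_force: 62.0
```

```bash
python3 - <<'E'
from rig import r
import cv2,pickle
from h import *
f=r.grab_frame("wrist");pickle.dump(f,open("w4.pkl","wb"));cv2.imwrite("pics/w4.png",cv2.resize(f["pixels"][:,:,::-1],(800,600),interpolation=cv2.INTER_CUBIC))
s=r.sense();print(s["clock"],s["eef_pos"],s["tcp_rot"])
c,t=np.array([542.5,117.6]),-.284;d=s["eef_pos"][:2]-c;print("guide xy",d@[np.cos(t),np.sin(t)],d@[-np.sin(t),np.cos(t)])
E
```

```text
11.9667 [533.19945232  -1.00714938 157.3616662 ] [ 3.14152002e+00 -5.27841131e-07  1.29027613e+00]
guide xy 24.305455028149126 -116.46201495531747
```

View pics/w4.png

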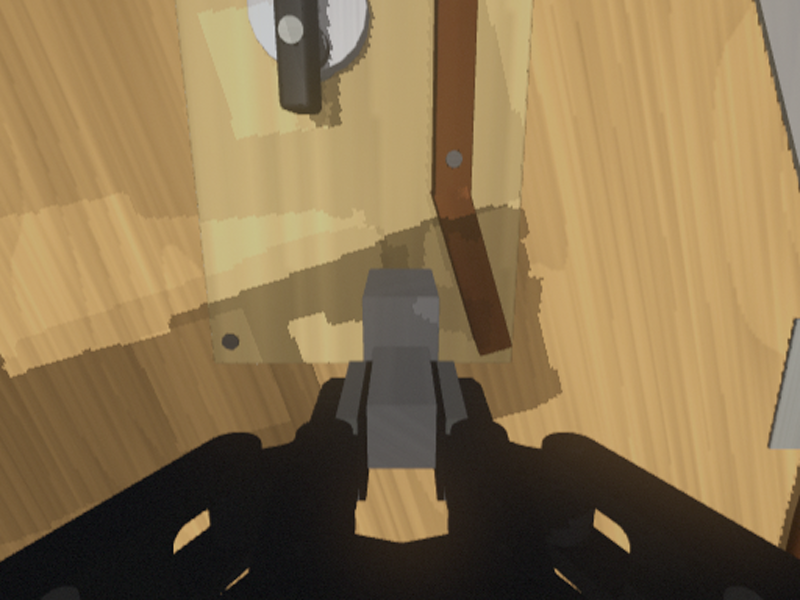

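The gauge is held upright and straight at (400,330), over the mouth. The fence bend is at (433,193). Next, a lateral check.

```bash
python3 - <<'E'
from h import *
f=pickle.load(open("w4.pkl","rb"));k=1.5625
y=1.29;X=np.array([np.cos(y),np.sin(y)]);Y=np.array([np.sin(y),-np.cos(y)]);t=np.array([533.2,-1.])
for n,p,z in [("bend",(433,193),42),("face up",(434,20),42),("blk L",(363,296),147.4),("blk R",(438.5,296),147.4),("bolt",(290.5,29),74),("bar R end",(320,110),74),("corner",(216,362),12)]:
    w=ray(f,p[0]/k,p[1]/k,z)[:2];print(n,"tool",((w-t)@X).round(1),((w-t)@Y).round(1))
E
```

```text
bend tool 50.8 15.7
face up tool 127.2 14.9
blk L tool 28.3 -11.7
blk R tool 28.2 11.4
bolt tool 117.1 -43.6
bar R end tool 86.9 -33.3
corner tool -51.3 -110.9
```

Request:
{"op": "play_rows", "data": {"rows": [{"dp": [0,0,0.5],"turn": [0,0,0],"fingers": 1},{"dp": [0,0,0.7],"turn": [0,0,0],"fingers": 1},{"dp": [0,0,0.6],"turn": [0,0,0],"fingers": 1},{"dp": [0,0,0.3],"turn": [0,0,0],"fingers": 1},{"dp": [0,0,0.15],"turn": [0,0,0],"fingers": 1}]}}

```text
clock: 12.38
eef_pos: [531.9, -1.0, 65.4]
tcp_rot: [-3.139, 0.001, 1.289]
contact_force: [0.5, -0.4, -2.0]
opening: 0.195
grasp_force: 61.9
```

Request:
{"op": "play_rows", "data": {"rows": [{"dp": [0,0,0.06],"turn": [0,0,0],"fingers": 1},{"dp": [0,0,0.04],"turn": [0,0,0],"fingers": 1},{"dp": [0,0,0],"turn": [0,0,0],"fingers": 1},{"dp": [0,0,0],"turn": [0,0,0],"fingers": 1}]}}

```text
clock: 12.72
eef_pos: [534.0, -1.0, 64.2]
tcp_rot: [3.14, -0.0, 1.288]
contact_force: [0.2, -0.1, -0.8]
opening: 0.199
grasp_force: 61.9
```

Request:
{"op": "play_rows", "data": {"rows": [{"dp": [0,0,0.03],"turn": [0,0,0],"fingers": 1},{"dp": [0,0,0],"turn": [0,0,0],"fingers": 1},{"dp": [0,0,0],"turn": [0,0,0],"fingers": 1}]}}

```text
clock: 12.97
eef_pos: [533.5, -1.0, 62.5]
tcp_rot: [3.141, -0.0, 1.287]
contact_force: [-0.6, -0.4, -1.0]
opening: 0.201
grasp_force: 61.9
```

```bash
cat > st.py <<'E'
from rig import r
import numpy as np
s=r.sense();c,t=np.array([542.5,117.6]),-.284;d=s["eef_pos"][:2]-c
print(s["clock"],"guide",d@[np.cos(t),np.sin(t)],d@[-np.sin(t),np.cos(t)],"z",s["eef_pos"][2],s["tcp_rot"],"F",s["contact_force"])
E
python3 st.py
```

```text
12.9667 guide 24.550285909413322 -116.34488193152472 z 62.46626950483223 [ 3.14098241e+00 -1.83042628e-04  1.28726532e+00] F [-0.61770328 -0.40634108 -1.0087645 ]
```

Request:
{"op": "play_rows", "data": {"rows": [{"dp": [0.1,-0.015,0.01],"turn": [0,0,0],"fingers": 1},{"dp": [0.3,0,0],"turn": [0,0,0],"fingers": 1},{"dp": [0.3,0,0],"turn": [0,0,0],"fingers": 1},{"dp": [0.3,0,0],"turn": [0,0,0],"fingers": 1},{"dp": [0.3,0,0],"turn": [0,0,0],"fingers": 1}]}}

```text
clock: 13.38
eef_pos: [547.9, 50.0, 62.3]
tcp_rot: [3.141, 0.0, 1.288]
contact_force: [-6.9, -15.7, 14.9]
opening: 0.201
grasp_force: 64.8
```

```bash
python3 st.py
```

```text
13.3833 guide 24.097307381874366 -63.42825458770514 z 62.27518725053213 [3.14082915e+00 4.86518892e-04 1.28779858e+00] F [ -6.87055221 -15.70204518  14.86156097]
```

Request:
{"op": "play_rows", "data": {"rows": [{"dp": [0.25,0,0],"turn": [0,0,0],"fingers": 1},{"dp": [0.25,0,0],"turn": [0,0,0],"fingers": 1},{"dp": [0.25,0,0],"turn": [0,0,0],"fingers": 1},{"dp": [0.25,0,0],"turn": [0,0,0],"fingers": 1},{"dp": [0.25,0,0],"turn": [0,0,0],"fingers": 1}]}}

```text
clock: 13.8
eef_pos: [562.4, 97.9, 62.9]
tcp_rot: [3.14, 0.0, 1.288]
contact_force: [-5.0, -11.0, 20.1]
opening: 0.198
grasp_force: 67.0
```

```bash
python3 st.py
```

```text
13.8 guide 24.6117609521094 -13.304344937860797 z 62.8582304713414 [3.13957907e+00 3.40839420e-04 1.28830857e+00] F [ -5.02883453 -11.00278066  20.05194859]
```

Request:
{"op": "play_rows", "data": {"rows": [{"dp": [0.25,0,-0.015],"turn": [0,0,0],"fingers": 1},{"dp": [0.25,0,0],"turn": [0,0,0],"fingers": 1},{"dp": [0.25,0,0],"turn": [0,0,0],"fingers": 1},{"dp": [0.25,0,0],"turn": [0,0,0],"fingers": 1},{"dp": [0.25,0,0],"turn": [0,0,0],"fingers": 1}]}}

```text
clock: 14.22
eef_pos: [576.0, 146.3, 63.1]
tcp_rot: [3.14, -0.0, 1.288]
contact_force: [1.0, -1.4, 13.7]
opening: 0.2
grasp_force: 67.2
```

```bash
python3 st.py
```

```text
14.2167 guide 24.162315760047335 36.94470738428602 z 63.117000149025934 [ 3.14025916e+00 -7.52831594e-05  1.28797483e+00] F [ 1.00072143 -1.36950886 13.73330342]
```

Request:
{"op": "play_rows", "data": {"rows": [{"dp": [0.25,0,0],"turn": [0,0,0],"fingers": 1},{"dp": [0.25,0,0],"turn": [0,0,0],"fingers": 1},{"dp": [0.25,0,0],"turn": [0,0,0],"fingers": 1},{"dp": [0.25,0,0],"turn": [0,0,0],"fingers": 1},{"dp": [0,0,0],"turn": [0,0,0],"fingers": 1}]}}

```text
clock: 14.63
eef_pos: [587.9, 186.5, 63.2]
tcp_rot: [3.139, -0.002, 1.288]
contact_force: [2.2, 1.8, 6.3]
opening: 0.197
grasp_force: 66.5
```

```bash
python3 st.py
```

```text
14.6333 guide 24.273633259848257 78.90912874664616 z 63.18784840977286 [ 3.13944006e+00 -2.43285592e-03  1.28808653e+00] F [2.24444786 1.77347515 6.32566033]
```

Request:
{"op": "play_rows", "data": {"rows": [{"dp": [0.1,0,0],"turn": [0,0,0],"fingers": 1},{"dp": [0.1,0,0],"turn": [0,0,0],"fingers": 1},{"dp": [0.1,0,0],"turn": [0,0,0],"fingers": 1},{"dp": [0.05,0,0],"turn": [0,0,0],"fingers": 1},{"dp": [0,0,0],"turn": [0,0,0],"fingers": 1}]}}

```text
clock: 15.05
eef_pos: [591.2, 198.4, 63.2]
tcp_rot: [3.14, -0.001, 1.288]
contact_force: [-0.6, -3.3, 10.5]
opening: 0.197
grasp_force: 67.0
```

```bash
python3 st.py
```

```text
15.05 guide 24.06919903132743 91.17485383076215 z 63.202272392889945 [ 3.14007617e+00 -6.59690389e-04  1.28824487e+00] F [-0.57526923 -3.33652405 10.53197149]
```

Request:
{"op": "play_rows", "data": {"rows": [{"dp": [0.04,0,0],"turn": [0,0,0],"fingers": 1},{"dp": [0.03,0,0],"turn": [0,0,0],"fingers": 1},{"dp": [0,0,0],"turn": [0,0,0],"fingers": 1}]}}

```text
clock: 15.3
eef_pos: [591.8, 201.1, 63.2]
tcp_rot: [3.14, -0.001, 1.288]
contact_force: [-1.3, -0.8, 10.3]
opening: 0.2
grasp_force: 66.8
```

```bash
python3 st.py
```

```text
15.3 guide 23.958529882341065 94.02056276417298 z 63.19861509757341 [ 3.14028992e+00 -1.21677340e-03  1.28764714e+00] F [-1.27756109 -0.79195102 10.3082079 ]
```

Request:
{"op": "play_rows", "data": {"rows": [{"dp": [0.04,0,0],"turn": [0,0,0],"fingers": 1},{"dp": [0.02,0,0],"turn": [0,0,0],"fingers": 1},{"dp": [0,0,0],"turn": [0,0,0],"fingers": 1}]}}

```text
clock: 15.55
eef_pos: [592.3, 202.9, 63.2]
tcp_rot: [3.141, -0.0, 1.288]
contact_force: [-1.2, -5.3, 11.5]
opening: 0.198
grasp_force: 67.1
```

```bash
python3 - <<'E'
import st
from rig import r
import cv2
from h import *
f=r.grab_frame("wrist");pickle.dump(f,open("w5.pkl","wb"));cv2.imwrite("pics/w5.png",cv2.resize(f["pixels"][:,:,::-1],(800,600),interpolation=cv2.INTER_CUBIC))
E
```

```text
15.55 guide 23.871842188168223 95.87501259525803 z 63.20985123801934 [ 3.14053101e+00 -1.45250063e-04  1.28815900e+00] F [-1.22270306 -5.30266599 11.49206631]
```

View pics/w5.png

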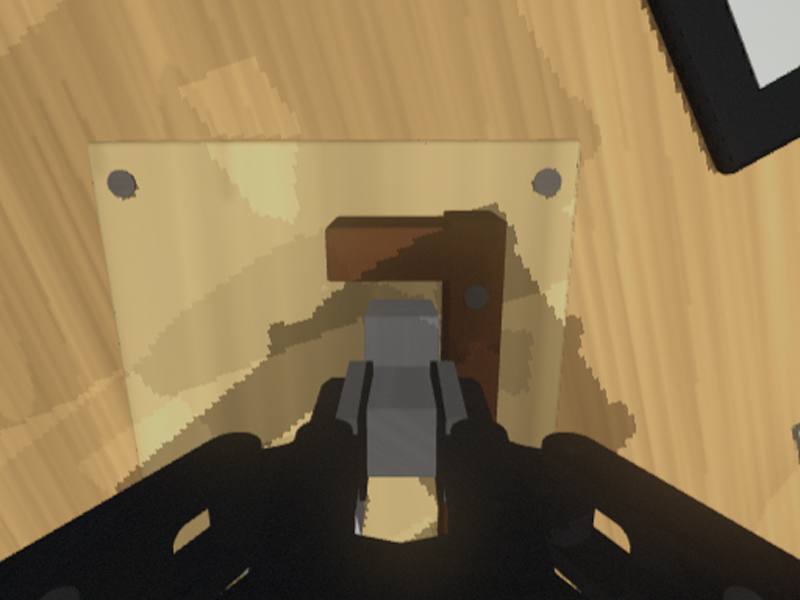

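The gauge is upright. Its front top edge is at v≈315 and the stop face top edge at v≈281, so I need to measure the remaining gap.

```bash
python3 - <<'E'
from h import *
f=pickle.load(open("w5.pkl","rb"));k=1.5625
y=1.288;X=np.array([np.cos(y),np.sin(y)]);Y=np.array([np.sin(y),-np.cos(y)]);t=np.array([592.3,202.9])
for n,p,z in [("stop",(385,281),42),("blk front top",(401,315),52),("blk front bottom",(401,300),12),("blk L",(365,315),52),("blk R",(439,315),52),("fence face",(442,320),42),("stem lo",(401,476),92),("stem hi",(401,408),92)]:
    w=ray(f,p[0]/k,p[1]/k,z)[:2];print(n,"tool",((w-t)@X).round(1),((w-t)@Y).round(1))
E
```

```text
stop tool 30.1 -5.2
blk front top tool 21.7 -0.0
blk front bottom tool 14.9 0.1
blk L tool 21.8 -11.3
blk R tool 21.7 11.8
fence face tool 16.7 13.6
stem lo tool -8.1 -0.1
stem hi tool 11.0 -0.1
```

The gauge has pitched about 0.14 rad in the pads because the floor dragged its foot back, leaving about 15 mm to the stop. I'll release it to settle flat, regrip, and move it on with a hair of lift.

Request:
{"op": "play_rows", "data": {"rows": [{"dp": [0,0,0],"turn": [0,0,0],"fingers": 0.65},{"dp": [0,0,0],"turn": [0,0,0],"fingers": 0.65},{"dp": [0,0,0],"turn": [0,0,0],"fingers": 0.65},{"dp": [0,0,0],"turn": [0,0,0],"fingers": 0.65},{"dp": [0,0,0],"turn": [0,0,0],"fingers": 0.65}]}}

```text
clock: 16.02
eef_pos: [591.6, 202.2, 62.0]
tcp_rot: [-3.141, 0.0, 1.287]
contact_force: [-0.5, -0.4, 0.7]
opening: 0.346
grasp_force: 0.0
```

```bash
python3 - <<'E'
import st
from rig import r
import cv2
from h import *
f=r.grab_frame("wrist");pickle.dump(f,open("w6.pkl","wb"));cv2.imwrite("pics/w6.png",cv2.resize(f["pixels"][:,:,::-1],(800,600),interpolation=cv2.INTER_CUBIC))
E
```

```text
16.0167 guide 23.38819548557492 95.00153087975937 z 61.98770424977533 [-3.14117671e+00  1.27100430e-04  1.28733951e+00] F [-0.53137383 -0.42429211  0.73665725]
```

View pics/w6.png

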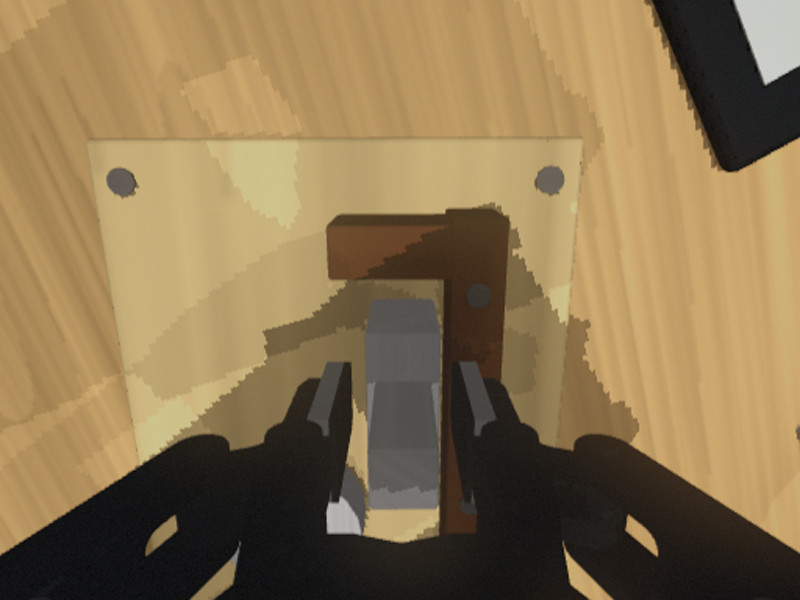

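It now stands upright, with its front top edge at v≈332 and its foot at v≈300, about 16 mm short of the stop. I'll centre on the stem, regrip, lift 1.5 mm and carry it forward.

Request:
{"op": "play_rows", "data": {"rows": [{"dp": [-0.27,0,0.05],"turn": [0,0,0],"fingers": 0.65},{"dp": [0,0,0],"turn": [0,0,0],"fingers": 0.65},{"dp": [0,0,0],"turn": [0,0,0],"fingers": 0.8},{"dp": [0,0,0],"turn": [0,0,0],"fingers": 1},{"dp": [0,0,0],"turn": [0,0,0],"fingers": 1}], "force": 80}}

```text
clock: 16.48
eef_pos: [588.7, 191.4, 60.2]
tcp_rot: [-3.141, 0.0, 1.287]
contact_force: [-0.2, 0.3, -2.0]
opening: 0.2
grasp_force: 77.9
```

Request:
{"op": "play_rows", "data": {"rows": [{"dp": [0,0,0],"turn": [0,0,0],"fingers": 1},{"dp": [0,0,0],"turn": [0,0,0],"fingers": 1},{"dp": [0,0,0],"turn": [0,0,0],"fingers": 1},{"dp": [0,0,-0.04],"turn": [0,0,0],"fingers": 1},{"dp": [0,0,0],"turn": [0,0,0],"fingers": 1}]}}

```text
clock: 16.9
eef_pos: [588.9, 191.7, 62.1]
tcp_rot: [3.141, -0.0, 1.287]
contact_force: [0.2, -0.1, -0.9]
opening: 0.192
grasp_force: 78.0
```

Request:
{"op": "play_rows", "data": {"rows": [{"dp": [0.1,0,0],"turn": [0,0,0],"fingers": 1},{"dp": [0.1,0,0],"turn": [0,0,0],"fingers": 1},{"dp": [0.1,0,0],"turn": [0,0,0],"fingers": 1},{"dp": [0,0,0],"turn": [0,0,0],"fingers": 1},{"dp": [0,0,0],"turn": [0,0,0],"fingers": 1}]}}

```text
clock: 17.32
eef_pos: [592.2, 203.5, 61.8]
tcp_rot: [3.142, -0.0, 1.288]
contact_force: [0.1, 0.7, -0.9]
opening: 0.199
grasp_force: 78.0
```

```bash
python3 st.py
```

```text
17.3167 guide 23.604407728919053 96.41133557061038 z 61.837678763551075 [ 3.14155411e+00 -2.80146434e-05  1.28771992e+00] F [ 0.12851056  0.70714749 -0.87958599]
```

Free of the floor (no drag). Creep to the stop.

Request:
{"op": "play_rows", "data": {"rows": [{"dp": [0.05,0,0],"turn": [0,0,0],"fingers": 1},{"dp": [0.03,0,0],"turn": [0,0,0],"fingers": 1},{"dp": [0,0,0],"turn": [0,0,0],"fingers": 1},{"dp": [0,0,0],"turn": [0,0,0],"fingers": 1}]}}

```text
clock: 17.65
eef_pos: [592.5, 205.0, 61.8]
tcp_rot: [-3.141, 0.002, 1.288]
contact_force: [-1.8, -7.0, 1.3]
opening: 0.204
grasp_force: 78.3
```

```bash
python3 - <<'E'
import st
from rig import r
import cv2
from h import *
f=r.grab_frame("wrist");pickle.dump(f,open("w7.pkl","wb"));cv2.imwrite("pics/w7.png",cv2.resize(f["pixels"][150:350,180:380,::-1],(600,600),interpolation=cv2.INTER_CUBIC))
E
```

```text
17.65 guide 23.498586775208018 97.94751854692068 z 61.7882805837201 [-3.14085476e+00  2.16400368e-03  1.28757787e+00] F [-1.84763542 -7.03180015  1.34483994]
```

View pics/w7.png

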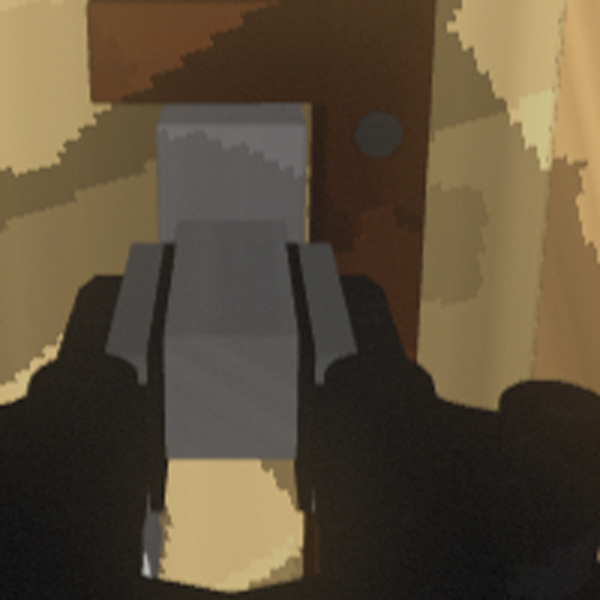

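The gauge front touches the stop at crop (230,103), with about 7 N of contact. I'll lower, release and withdraw upwards.

Request:
{"op": "play_rows", "data": {"rows": [{"dp": [-0.02,0,0.03],"turn": [0,0,0],"fingers": 1},{"dp": [0,0,0],"turn": [0,0,0],"fingers": 0.9},{"dp": [0,0,0],"turn": [0,0,0],"fingers": 0.65},{"dp": [0,0,0],"turn": [0,0,0],"fingers": 0.65},{"dp": [0,0,0],"turn": [0,0,0],"fingers": 0.65}]}}

```text
clock: 18.12
eef_pos: [593.1, 205.8, 60.9]
tcp_rot: [3.141, -0.001, 1.287]
contact_force: [0.6, -0.7, 0.1]
opening: 0.353
grasp_force: 0.0
```

Request:
{"op": "play_rows", "data": {"rows": [{"dp": [0,0,-0.3],"turn": [0,0,0],"fingers": 0.65},{"dp": [0,0,-0.6],"turn": [0,0,0],"fingers": 0.65},{"dp": [0,0,-0.8],"turn": [0,0,0],"fingers": 0.65},{"dp": [0,0,-0.8],"turn": [0,0,0],"fingers": 0.65},{"dp": [0,0,-0.8],"turn": [0,0,0],"fingers": 0.65}]}}

```text
clock: 18.53
eef_pos: [592.7, 205.6, 195.1]
tcp_rot: [3.141, -0.0, 1.287]
contact_force: [0.6, 0.3, -0.3]
opening: 0.35
grasp_force: 0.0
```

Request:
{"op": "play_rows", "data": {"rows": [{"dp": [-0.5,0,-0.6],"turn": [0,0,0],"fingers": 0.65},{"dp": [-0.5,0,0],"turn": [0,0,0],"fingers": 0.65},{"dp": [-0.5,0,0],"turn": [0,0,0],"fingers": 0.65},{"dp": [0,0,0],"turn": [0,0,0],"fingers": 0.65},{"dp": [0,0,0],"turn": [0,0,0],"fingers": 0.65}]}}

```text
clock: 18.95
eef_pos: [576.0, 147.4, 217.8]
tcp_rot: [3.141, -0.001, 1.286]
contact_force: [0.1, -0.3, 0.3]
opening: 0.35
grasp_force: 0.0
```

```bash
python3 - <<'E'
import st
from rig import r
import cv2
from h import *
f=r.grab_frame("wrist");pickle.dump(f,open("w8.pkl","wb"));cv2.imwrite("pics/w8.png",cv2.resize(f["pixels"][:,:,::-1],(800,600),interpolation=cv2.INTER_CUBIC))
E
```

```text
18.95 guide 23.852045532507915 38.013194765569665 z 217.84549046058794 [ 3.14060216e+00 -8.48677399e-04  1.28580948e+00] F [ 0.10176255 -0.32598559  0.34184095]
```

I've now viewed 11 pictures, one over the limit of 10. The final check will be by numbers only.

```bash
python3 - <<'E'
from h import *
f=pickle.load(open("w8.pkl","rb"));p=(542.5,117.6,-.284)
def W(x,y,z):
    c,s=np.cos(p[2]),np.sin(p[2]);return np.array([p[0]+c*x-s*y,p[1]+s*x+c*y,z])
img=f["pixels"];hsv=cv2.cvtColor(img,cv2.COLOR_RGB2HSV)
g=((hsv[...,1]<50)&(hsv[...,2]>45)).astype(np.uint8);g=cv2.morphologyEx(g,cv2.MORPH_OPEN,np.ones((3,3),np.uint8))
n,l,st,ce=cv2.connectedComponentsWithStats(g)
print("expect gauge px:",[proj(f,W(*q)).round().tolist() for q in[(12,125,12),(36,125,12),(12,125,52),(36,75,52),(15,91,92),(33,109,92)]])
for i in range(1,n):
    if st[i,4]>150: print(st[i],ce[i].round())
b=(hsv[...,2]<60).astype(np.uint8);u,v=proj(f,W(-20,0,74));print("pivot px",u,v,"bar ends exp",proj(f,W(-20,30,74)),proj(f,W(-20,-30,74)))
m=np.zeros_like(b);m[max(0,int(v)-45):int(v)+45,int(u)-30:int(u)+30]=1
n,l,st,ce=cv2.connectedComponentsWithStats(b*m)
for i in range(1,n):
    if st[i,4]>100: print(st[i],ce[i],cv2.minAreaRect(np.argwhere(l==i)[:,::-1].astype(np.float32)))
E
```

```text
expect gauge px: [[244.0, 79.0], [268.0, 79.0], [243.0, 77.0], [269.0, 134.0], [245.0, 120.0], [268.0, 96.0]]
[367   0  38  32 678] [388.  13.]
[ 243   77   27   57 1499] [256. 105.]
[  418   113    94   185 11103] [474. 200.]
[ 187  159   55   53 1710] [215. 182.]
[197 232  22  47 499] [208. 253.]
[295 232  22  47 491] [305. 253.]
[ 448  304   52   37 1180] [477. 317.]
pivot px 208.79890778219084 219.1189156201189 bar ends exp [207.43329469 187.75921743] [210.09281913 248.83206777]
[203 191  22  73 558] [216.98387097 231.1218638 ] ((213.88632202148438, 227.93601989746094), (72.16744232177734, 17.95054054260254), 82.50414276123047)
[184 222  25  42 301] [196.00664452 250.71428571] ((198.7319793701172, 244.6031036376953), (12.184155464172363, 45.58904266357422), 23.962486267089844)
```

```bash
python3 - <<'E'
from h import *
from scipy.optimize import least_squares
f=pickle.load(open("w8.pkl","rb"));p=(542.5,117.6,-.284)
def W(x,y,z):
    c,s=np.cos(p[2]),np.sin(p[2]);return np.array([p[0]+c*x-s*y,p[1]+s*x+c*y,z])
for q in(-.2,0,.2):
    cx,cy=-20-18*np.sin(q),18*np.cos(q)
    print(q,[proj(f,W(cx+a,cy+b,34)).round(1).tolist() for a,b in((-28,0),(28,0),(0,28))])
E
```

```text
-0.2 [[189.6, 189.0], [244.3, 188.9], [216.0, 162.0]]
0 [[186.1, 188.7], [240.8, 188.6], [212.4, 161.7]]
0.2 [[182.6, 189.0], [237.3, 188.9], [208.8, 162.0]]
```

```bash
python3 -c "
from rig import r
print(r.sign_off())"
```

```text
the job is handed in; nothing more can be done
None
```

I handed the job in with the eccentric set (about -0.04 rad), the 24 mm gauge standing at the stop and the arm clear, at about 19 s on the clock; no verdict came back, I viewed 11 pictures against the limit of 10, and after the gauge pitched in the grip about 16 mm short of the stop I regripped it and carried it that last stretch about 1.5 mm off the board.

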